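# Refit the fridge relay and shut the control box

## Robot

A 6-joint arm with a two-finger parallel gripper is mounted at the origin on the work surface. World frame = base frame: x ahead of the robot, y to its left, z up, the work surface at z = 0. Lengths are in mm, angles in rad, forces in N, time in s.
With the tool pointing down it reaches from about 350 to 875 mm from the base axis. Payload 4.2 kg.
Tool frame: the origin (TCP) lies between the finger pads; the fingertips stand 11 mm ahead of it and the grasp point (between the pads) lies 8 mm behind it; z points along the fingers, y is the direction in which the jaws open and shut (so a half turn about z gives the same grasp; the last joint's range is limited). The gripper opens to 85 mm and grips with 20 to 120 N. Pads are 22 mm wide; open, the fingers measure 114 mm over their backs; the gripper's body (76 mm by 85 mm) begins 54 mm behind the grasp point. The pads swing forward as they close: fully open they stand 13 mm farther back than shut.
Start: joints at [1.605, 0.385, 0.008, 0, -1.194, -0.259], TCP at [139.288, 609.26, 242.312] pointing down, gripper open.
Joint ranges: [-3.14, 3.14], [-1.21, 2.06], [-1.07, 1.41], [-3.16, 2.05], [-2.99, -0.16], [-3.1, 3.1]. Speed limits (rad/s): [2.79, 2.79, 3.14, 3.14, 3.14, 3.14].

## Interface

Orientations are given as a unit quaternion [x, y, z, w].
In Python, from bench import * gives the robot as it stands.
- The arm moves only by the tool servo_tool, never from a script. Its argument "rows" is a list of rows, each a list of 7 numbers: the opening, from 0 (shut) to 1 (fully open), then the shift along the tool's x, y, z in cm, then the turn, a rotation vector about the tool's x, y, z in degrees. A call has 1 to 12 rows; each row shifts and turns the commanded pose from where the row before left it, along the tool's axes as they then stand; what a row does not reach is not made up. A row lasts 1/10 s, in which the tool goes at most 50 mm and 8.59 degrees, less where a joint would pass 70% of its speed; a pose out of reach is approached as far as the arm can. A call is refused whole if a number of a shift passes 5 or a number of a turn 8.59, either way. A call with a gripper value outside its range is refused whole. The fingers move at their own pace and stop on an object; the grip force is fixed at half the most. Time passes only in rows, so rows that do not move let the fingers close. It gives the time, the measured TCP pose, the force and the opening at its end, in the units of the state.
- read_state(): the state, without advancing time (a new reading comes with each control period).
- get_image(name): name is "scene" or "top" or "wrist"; returns a dict with "image" (420x560x3 uint8, red, green, blue), "mtx" (3x3 intrinsics, pixels), "extrinsics" (4x4, takes a point from camera to world coordinates). Camera axes: x right, y up, looking along -z (the intrinsics and any distortion apply to the point x, -y, -z); pixel columns grow to the right and rows downward; lengths in mm; the calibration is good to about 2 mm. The wrist camera is an equidistant fisheye: a pixel r from the principal point sees the ray r / f radians off the axis. A picture is of the moment at which its call begins. There is no depth.
- job_done(): hands the job in, once; it reports no verdict.
The state is a dict: "clock": time; "joints": joint angles; "joint_vel": joint speeds; "joint_efforts": joint torques, N m; "position": TCP position; "ee_rot": TCP orientation; "contact_force": force on the tool from outside, world axes, zero at the start; "wrist_torque": the same for the moment, N m; "gripper_width": finger opening in mm.
Only numpy, scipy, OpenCV 4.12 (cv2) and the standard library are available. Lean on these libraries where they do the work, as an engineer would, in place of code of your own. Each camera call takes 0.05 s, during which the arm holds its last target. There are 200 camera calls.

## Task

Plug the new blue relay fully home into the black socket in the open control box of the fridge's cooling unit, then close the box's white cover until its catches snap and the two halves meet flush edge to edge. Only then press the red reset plunger beside the box down to its stop, hold it there for half a second and let it spring back. Leave everything else on the bench alone.

Things in the scene. Friction and masses are not known exactly. Their poses are not given: they have to be found in the camera images.
- relay: The new relay, loose, standing upright on the bench: blue block 56 (its x) x 36 (its y) x 34 mm with a pale top, on a black plug foot 40 x 24 x 12 mm; 46 mm high in all, about 120 g. Origin: centre of the foot's underside; z up. It fits its socket either way round (half turn about z).
- old_relay: The burnt relay that was taken out, same shape and size but dark brown; to be left alone. Origin and axes as for the new one.
- cooling_unit: Fixed sheet-steel chassis, 4 mm thick, carrying control box, protector and compressor. Origin: on the bench top under the control box's centre; z up. Box: grey lower shell 170 (x) x 124 (y) mm, walls 4 mm, rim 38 mm above the bench; cover hinged along its +y side, catches on its -y side. Straight beyond the hinge side 100 mm are free but for the open cover.
- compressor_top (a point): Top of the compressor, a black dome 140 mm across fixed on the chassis at the far (+x), hinge-side corner of the box, 137 mm above the bench; 40 mm clear of the box.
- socket (a point): Centre of the mouth of the socket, a black block in the middle of the control box, 23 mm above the bench (15 mm below the box's rim). The pocket is 43 (x) x 27 (y) mm and 13 mm deep with a 2 mm chamfer; axes as for the cooling unit. When the relay is home its blue body sits on the block: its origin lies 12 mm below this point, its top 57 mm above the bench.
- box_hinge (a point): Middle of the cover's hinge line, on the box's +y rim, 38 mm above the bench; axes as for the cooling unit, the hinge line runs along x.
- cover (a joint): Opening angle of the cover in rad: 0 shut flush on the lower shell, pi/2 upright, up to 2.4 leaning back. The free edge swings up and over towards the box's +y side. The hinge is stiff: the cover stays at whatever angle it is left. Over the last 6 mm at the free edge two sprung catches resist with up to about 10 N, then snap and hold it.
- cover_edge (a point): On the cover, a white shell 170 x 124 mm and 30 mm deep, open below: middle of the free edge at the cover's outside (top) face. It lies 124 mm from the hinge line along the cover and 30 mm outwards; with the cover shut it is 68 mm above the bench.
- protector: The overload protector, a fixed black block 50 x 44 x 30 mm on the chassis on the box's -y side; its red plunger stands in the middle of its top. Origin: centre of its underside, 4 mm above the bench; z up.
- plunger (a joint): Travel of the reset plunger in m: 0 out, 0.008 pressed down to its stop. A spring returns it; it takes about 3 N to start and 10 N at the stop.
- plunger_top (a point): Centre of the top face of the plunger's red round head, 23 mm across; 57 mm above the bench when out. It moves with the plunger.
- grease_pot: Small jar, 40 mm across and 32 mm high, on the chassis near the protector; leave alone. Origin: centre of its underside.
- leak_spray: Green spray can, 52 mm across, 170 mm high, on the bench; leave alone. Origin: centre of its underside.
- screwdriver: Screwdriver, 200 mm long, lying on the bench beyond the left relay place, between it and the housing; leave alone.
- tape: Roll of black tape, 90 mm across, 19 mm high; leave alone. Origin: centre of its underside.
- multimeter: Yellow multimeter, 75 x 150 x 34 mm, lying on the bench; leave alone. Origin: centre of its underside.
- torch: Small torch, 130 mm long, lying on the bench; leave alone.
- wing_nut: Steel wing nut, 46 mm across the wings, 20 mm high, on the chassis; leave alone. Origin: centre of its underside.
Not all that is in view belongs to the job. Leave any pink look-alike of the relay alone.

How it is judged:
By the outcome, as a careful person would: the job done as asked, in the order asked, and still so for the second after the job is handed in, with the robot touching nothing.
It also fails if it takes over 72 s, if anything falls off the work surface, if the arm or the gripper's body presses on something with over 40 N, if the wrist force passes 120 N, or if a joint passes its speed limit or range.

## Working session

There is one attempt and no reset: what is moved stays moved. The work goes in short steps, Python scripts to look and compute and a tool call to move; the robot and the scene stay as the last step left them, time stands still between calls to the robot, and variables do not carry over. Pictures are saved under pics/ and viewed, about 8 in all and at most 12, crops included, and the job is handed in when it is done.

Besides the shell and the picture viewer there is one more tool, called after ">>>" as name(argument=value, ...), one argument or row to a line, values as JSON. servo_tool: Moves the arm, as the interface text tells. Its arguments: {"type":"object","properties":{"rows":{"type":"array","items":{"type":"array","items":{"type":"number"}}}},"required":["rows"]}

```bash
mkdir -p pics; ls
python3 - <<'E'
from bench import *
import cv2,numpy as np
s=read_state();print(s)
for n in("scene","top"):
    d=get_image(n);cv2.imwrite(f"pics/{n}0.png",d["image"][:,:,::-1]);np.savez(f"pics/{n}0.npz",**d);print(n,d["mtx"],d["extrinsics"],[k for k in d])
E
```

```text
pics
{'clock': 0.0, 'joints': array([ 1.60459496e+00,  3.85568062e-01,  6.63606519e-03, -5.15437684e-04,
       -1.19402232e+00, -2.58582321e-01]), 'joint_vel': array([-7.90660395e-05, -1.65899795e-03,  2.27650476e-05, -9.15163864e-04,
        3.07585123e-04,  1.47011682e-03]), 'joint_efforts': array([ 9.92961805e-05, -3.92292845e+01,  1.88398612e+01,  4.18625280e+00,
       -4.58580122e-03, -1.64324724e-06]), 'position': array([139.17173613, 608.72976796, 241.21619423]), 'ee_rot': array([ 9.93679407e-01, -1.12249784e-01, -7.98065838e-05,  1.10237808e-03]), 'contact_force': array([ 0.47764434,  1.31773605, -0.01786831]), 'wrist_torque': array([ 0.01927843, -0.00406664,  0.0101006 ]), 'gripper_width': 85.111247220226}
scene [[432.30238525   0.         287.53068328]
 [  0.         432.30238525 211.46289709]
 [  0.           0.           1.        ]] [[ 3.48498954e-01 -5.69144472e-01  7.44730185e-01  1.31957018e+03]
 [ 9.37239104e-01  2.01881816e-01 -2.84300183e-01 -2.82206440e+02]
 [ 1.14603954e-02  7.97068568e-01  6.03780057e-01  7.86034210e+02]
 [ 0.00000000e+00  0.00000000e+00  0.00000000e+00  1.00000000e+00]] ['image', 'mtx', 'extrinsics']
top [[386.15420335   0.         282.05930413]
 [  0.         386.15420335 209.33942393]
 [  0.           0.           1.        ]] [[-2.67737714e-02  9.94592592e-01 -1.00343122e-01  4.04078402e+02]
 [-9.99329236e-01 -2.91390809e-02 -2.21809070e-02  2.74331676e+01]
 [-2.49848721e-02  9.96819486e-02  9.94705617e-01  1.13211742e+03]
 [ 0.00000000e+00  0.00000000e+00  0.00000000e+00  1.00000000e+00]] ['image', 'mtx', 'extrinsics']
```

```bash
python3 -c "
import cv2,numpy as np
a=cv2.imread('pics/scene0.png');b=cv2.imread('pics/top0.png')
cv2.imwrite('pics/both.png',np.vstack([a,b])[:, :]) 
"
```

```text
(no output)
```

View pics/top0.png

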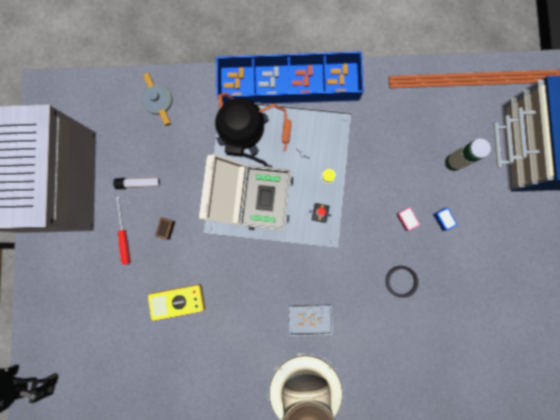

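View pics/scene0.png

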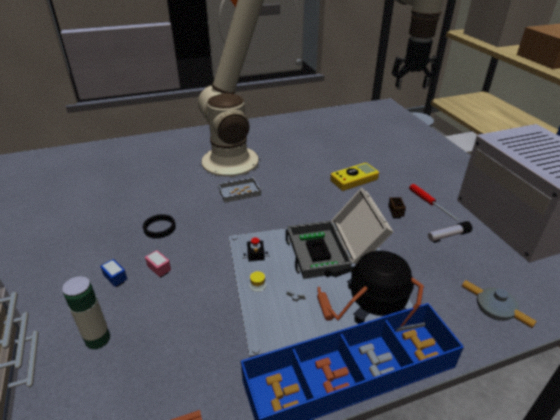

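Top view: two relay look-alikes, one blue-sided at (446,218) and one pink at (408,218) (scene (113,271) and (157,262)). The blue one fits the description. The box is at (266,198), with the cover leaning back towards +y, and the plunger is at (321,212). I'll measure these and confirm in an enlarged crop.

```bash
cat > h.py <<'E'
import cv2,numpy as np
from scipy.spatial.transform import Rotation as R
def ray(d,u,v):
    K=d["mtx"];E=d["extrinsics"]
    p=np.array([(u-K[0,2])/K[0,0],-(v-K[1,2])/K[1,1],-1.]);r=E[:3,:3]@p
    return E[:3,3],r/np.linalg.norm(r)
def onz(d,u,v,z):
    o,r=ray(d,u,v);return o+r*(z-o[2])/r[2]
def two(d1,p1,d2,p2):
    (o1,r1),(o2,r2)=ray(d1,*p1),ray(d2,*p2)
    A=np.stack([r1,-r2],1);t=np.linalg.lstsq(A,o2-o1,rcond=None)[0]
    a,b=o1+t[0]*r1,o2+t[1]*r2;return (a+b)/2,np.linalg.norm(a-b)
def proj(d,P):
    E=d["extrinsics"];K=d["mtx"];c=E[:3,:3].T@(np.asarray(P,float)-E[:3,3])
    return K[0,0]*c[0]/-c[2]+K[0,2],K[1,1]*c[1]/c[2]+K[1,2]
def blobs(d,lo,hi,roi,amin=20):
    h=cv2.cvtColor(d["image"],cv2.COLOR_RGB2HSV);m=cv2.inRange(h,lo,hi)
    k=np.zeros_like(m);x0,y0,x1,y1=roi;k[y0:y1,x0:x1]=m[y0:y1,x0:x1]
    cs=cv2.findContours(k,cv2.RETR_EXTERNAL,cv2.CHAIN_APPROX_NONE)[0]
    return sorted([c for c in cs if cv2.contourArea(c)>=amin],key=cv2.contourArea)[::-1]
E
python3 - <<'E'
from h import *
T=dict(np.load('pics/top0.npz'));S=dict(np.load('pics/scene0.npz'))
for n,D,roi in(("top",T,(425,195,470,240)),("scene",S,(90,250,135,295))):
    for nm,lo,hi in(("blue",(100,120,40),(130,255,255)),("pale",(0,0,150),(180,90,255))):
        for c in blobs(D,lo,hi,roi,8)[:2]:print(n,nm,cv2.contourArea(c),cv2.minAreaRect(c),c.reshape(-1,2).mean(0))
for n,D,roi in(("top",T,(305,198,340,225)),("scene",S,(240,230,275,265))):
    for lo,hi in(((0,120,80),(8,255,255)),((172,120,80),(180,255,255))):
        for c in blobs(D,lo,hi,roi,3):print(n,"red",cv2.contourArea(c),cv2.minAreaRect(c))
def crop(D,x,y,w,h,f):return cv2.resize(D["image"][y:y+h,x:x+w,::-1],None,fx=f,fy=f,interpolation=cv2.INTER_CUBIC)
a=crop(T,195,145,150,100,4);cv2.imwrite('pics/c_box.png',np.hstack([a]))
r=np.vstack([crop(T,390,190,80,50,5),crop(S,90,245,80,50,5)])
b=crop(S,235,185,160,100,4);b=cv2.resize(b,(400,250));cv2.imwrite('pics/c2.png',np.hstack([r[:500],np.vstack([b,b*0])]))
cv2.imwrite('pics/c_scene.png',crop(S,235,185,160,100,5))
E
```

```text
top blue 67.5 ((440.8688049316406, 218.7443389892578), (21.166492462158203, 13.27067756652832), 87.27368927001953) [441.08474576 217.91525424]
top pale 1936.0 ((447.0, 217.0), (44.0, 44.0), 90.0) [447. 217.]
scene blue 216.0 ((113.5000228881836, 271.5000305175781), (26.870054244995117, 18.384777069091797), 45.0) [114.59302326 272.20930233]
scene pale 138.5 ((111.7500228881836, 267.2500305175781), (15.55634880065918, 10.60660171508789), 45.0) [111.81081081 267.18918919]
top red 40.5 ((321.5, 210.5), (7.0, 7.0), 0.0)
scene red 20.5 ((254.50001525878906, 240.50001525878906), (5.656853675842285, 5.656853675842285), 45.0)
```

View pics/c_box.png

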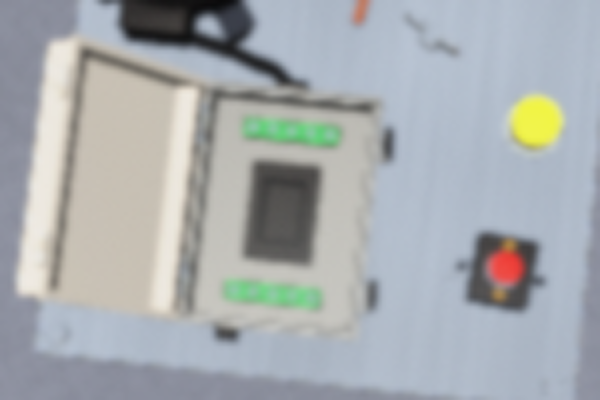

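View pics/c2.png

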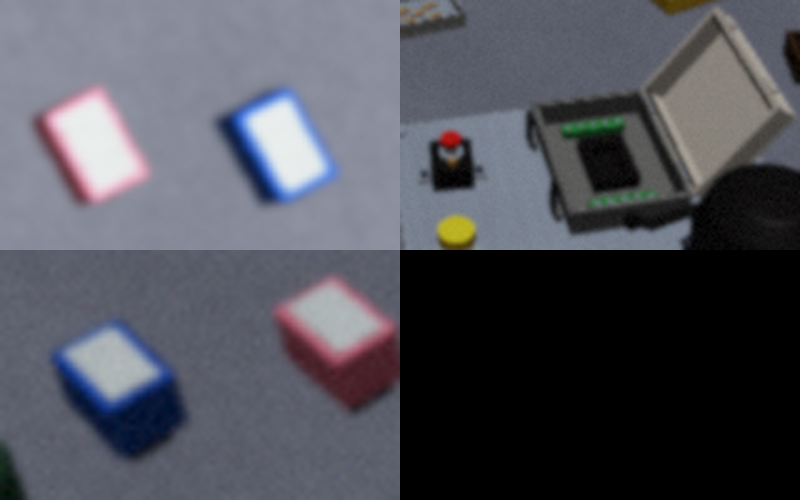

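View pics/c_scene.png

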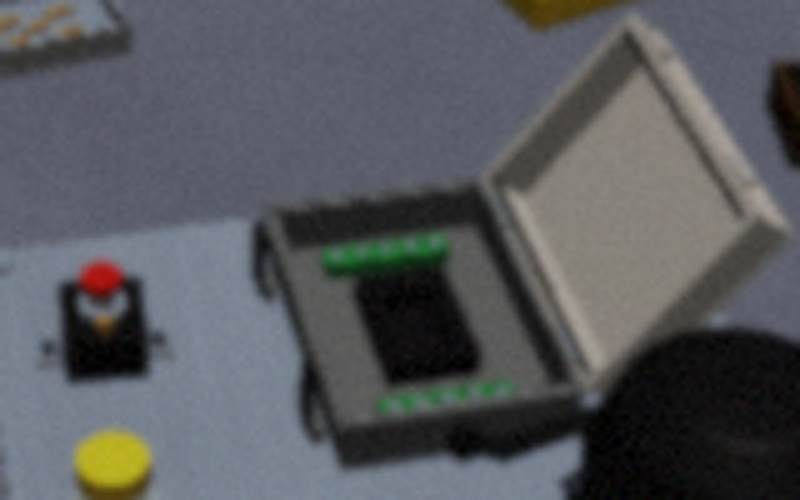

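Crops (5 viewed so far): the right-hand block, top (447,219), has blue sides, and its neighbour (408,218) is pink. So I take the right one. The box's pocket is at top (266,197), the plunger head at (321,211) and the cover's free edge on the left.

Run:
```python
from h import *
T=dict(np.load('pics/top0.npz'));S=dict(np.load('pics/scene0.npz'))
def white(D,roi):
    x0,y0,x1,y1=roi;g=D["image"][y0:y1,x0:x1].astype(float).min(2)
    t=(g.max()+np.median(g))/2;m=((g>t)*255).astype(np.uint8)
    c=max(cv2.findContours(m,0,1)[0],key=cv2.contourArea);(u,v),(w,h),a=cv2.minAreaRect(c)
    M=cv2.moments(c);return np.array([M['m10']/M['m00']+x0,M['m01']/M['m00']+y0]),cv2.boxPoints(((u+x0,v+y0),(w,h),a))
ct,bt=white(T,(432,200,465,235));cs,bs=white(S,(95,255,130,285))
print("relay px",ct,cs,"topz46",onz(T,*ct,46),"scene z46",onz(S,*cs,46),"two",two(T,ct,S,cs))
for D,b in((T,bt),(S,bs)):
    P=np.array([onz(D,*p,46) for p in b]);e=[P[1]-P[0],P[2]-P[1]]
    print("edges",[(np.linalg.norm(x).round(1),(np.degrees(np.arctan2(x[1],x[0]))%180).round(1)) for x in e])
# red plunger
for p in[((321.5,210.5),(254.7,240.3))]:
    print("plunger",onz(T,*p[0],57),onz(S,*p[1],57),two(T,p[0],S,p[1]))
# socket dark mask top
c=lambda u,v:(195+u/4-.375,145+v/4-.375)
cs_=lambda u,v:(235+u/5-.4,185+v/5-.4)
sb=[c(252,160),c(321,165),c(312,265),c(244,259)]
print("socket top-block centre",onz(T,*np.mean(sb,0),23),[onz(T,*p,23).round(1)[:2] for p in sb])
ss=[cs_(356,280),cs_(442,264),cs_(482,365),cs_(390,383)]
print("socket scene",onz(S,*np.mean(ss,0),23),two(T,np.mean(sb,0),S,np.mean(ss,0)))
rim=dict(mx_=c(381,103),mm=c(354,334))
for k,p in rim.items():print("rim top",k,onz(T,*p,38))
for k,p in dict(near=cs_(265,210),far=cs_(342,440)).items():print("rim scene",k,onz(S,*p,38))
# cover free-edge outer corners (top leftmost), scene
print("cover corners two", two(T,c(57,40),S,cs_(785,225)),two(T,c(20,293),S,cs_(632,15)))
print("yellow jar z36",onz(T,*c(537,122),36))
```

```text
relay px [446.85887097 218.43817204] [111.70387597 267.15658915] topz46 [ 474.65465305 -407.58584562   46.        ] scene z46 [ 473.36768157 -410.10621724   46.        ] two (array([ 474.44523013, -408.81199378,   46.29829923]), np.float64(2.5366966987363653))
edges [(np.float64(25.2), np.float64(114.8)), (np.float64(44.3), np.float64(22.7))]
edges [(np.float64(24.3), np.float64(139.8)), (np.float64(49.0), np.float64(25.3))]
plunger [506.05438048 -58.57148883  57.        ] [506.96030637 -60.93596139  57.        ] (array([505.88190817, -59.61942572,  55.717653  ]), np.float64(1.977826605472539))
socket top-block centre [551.33732297 100.169402    23.        ] [array([590.3, 121.3]), array([585.1,  71.2]), array([512.3,  79.5]), array([518.1, 128.6])]
socket scene [558.96850309  95.54155856  23.        ] (array([551.99723538,  99.88994378,  15.80863436]), np.float64(1.6042698114041118))
rim top mx_ [626.37673588  26.33856281  38.        ]
rim top mm [460.86741946  50.24374968  38.        ]
rim scene near [461.33817451  46.26427738  38.        ]
rim scene far [638.72808576  19.98453584  38.        ]
cover corners two (array([657.47024373, 240.26570644, 126.411431  ]), np.float64(2.063609863399689)) (array([485.16324369, 256.57017477, 136.37798122]), np.float64(16.833702849218835))
yellow jar z36 [609.38078356 -85.13259767  36.        ]
```

>>> servo_tool(
  rows=[
    [1,3.62,3.1,-0.08,0,0,0],
    [1,3.62,3.1,-0.08,0,0,0],
    [1,3.62,3.1,-0.08,0,0,0],
    [1,3.62,3.1,-0.08,0,0,0],
    [1,3.62,3.1,-0.08,0,0,0],
    [1,3.62,3.1,-0.08,0,0,0],
    [1,3.62,3.1,-0.08,0,0,0],
    [1,3.62,3.1,-0.08,0,0,0],
    [1,3.62,3.1,-0.08,0,0,0],
    [1,3.62,3.1,-0.08,0,0,0],
    [1,3.62,3.1,-0.08,0,0,0],
    [1,3.62,3.1,-0.08,0,0,0],
  ],
)

```text
clock: 1.3
position: [480.4, 147.9, 251.8]
ee_rot: [0.994, -0.112, -0.0, 0.0]
contact_force: [-0.3, 0.5, 0.4]
gripper_width: 85.3
```

>>> servo_tool(
  rows=[
    [1,0.99,4.55,0,0,0,0],
    [1,0.99,4.55,0,0,0,0],
    [1,0.99,4.55,0,0,0,0],
    [1,0.99,4.55,0,0,0,0],
    [1,0.99,4.55,0,0,0,0],
    [1,0.99,4.55,0,0,0,0],
    [1,0.99,4.55,0,0,0,0],
    [1,0.99,4.55,0,0,0,0],
    [1,0.99,4.55,0,0,0,0],
    [1,0.99,4.55,0,0,0,0],
    [1,0.99,4.55,0,0,0,0],
    [1,0.99,4.55,0,0,0,0],
  ],
)

```text
clock: 2.5
position: [473.4, -410.7, 251.4]
ee_rot: [0.994, -0.112, -0.0, -0.0]
contact_force: [2.2, -0.4, 0.3]
gripper_width: 85.3
```

>>> servo_tool(
  rows=[
    [1,0,0,0,0,0,-7.4],
    [1,0,0,0,0,0,-7.4],
    [1,0,0,0,0,0,-7.4],
    [1,0,0,0,0,0,-7.4],
    [1,0,0,0,0,0,-7.4],
    [1,0,0,0,0,0,0],
    [1,0,0,0,0,0,0],
  ],
)

```text
clock: 3.2
position: [473.8, -408.8, 251.5]
ee_rot: [0.978, 0.208, -0.0, -0.0]
contact_force: [-0.2, 0.7, -0.2]
gripper_width: 85.5
```

Run:
```python
from bench import *
import cv2,numpy as np
d=get_image("wrist");cv2.imwrite("pics/w1.png",d["image"][:,:,::-1]);s=read_state();np.savez("pics/w1.npz",pos=s["position"],q=s["ee_rot"],**d)
print(s["clock"],s["position"],s["ee_rot"],s["joints"],d["mtx"],d["extrinsics"])
```

```text
3.25 [ 473.86190186 -408.84049643  251.60481807] [ 9.78164119e-01  2.07833730e-01 -2.09658042e-04 -2.32368563e-04] [-4.53731112e-01  3.80613247e-01  2.52632786e-02 -1.15323993e-04
 -1.21606289e+00  2.44328717e+00] [[325.1922621    0.         276.10283442]
 [  0.         325.1922621  210.75784318]
 [  0.           0.           1.        ]] [[ 4.06085555e-01  8.82646089e-01  2.36707421e-01  5.34236384e+02]
 [-9.13835060e-01  3.92246981e-01  1.05108465e-01 -3.83989047e+02]
 [-7.41955139e-05 -2.58994569e-01  9.65878775e-01  3.82749721e+02]
 [ 0.00000000e+00  0.00000000e+00  0.00000000e+00  1.00000000e+00]]
```

View pics/w1.png

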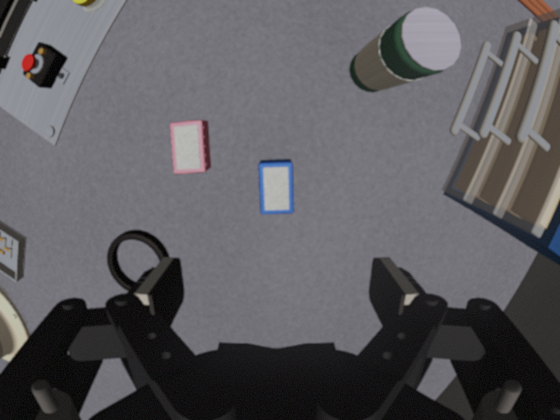

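Wrist view: the blue relay at (276,187) is between the jaws and almost aligned. The pink one at (189,147) and the spray can are clear of the fingers.

```bash
cat >> h.py <<'E'
def wray(d,u,v):
    K=d["mtx"];E=d["extrinsics"];x,y=u-K[0,2],v-K[1,2];r=np.hypot(x,y)+1e-9;a=r/K[0,0]
    p=np.array([np.sin(a)*x/r,-np.sin(a)*y/r,-np.cos(a)]);return E[:3,3],E[:3,:3]@p
def wonz(d,u,v,z):
    o,r=wray(d,u,v);return o+r*(z-o[2])/r[2]
def rect_on(d,c,z):
    P=np.array([wonz(d,*p,z)[:2] for p in c.reshape(-1,2)],np.float32);return cv2.minAreaRect(P)
E
python3 - <<'E'
from h import *
D=dict(np.load('pics/w1.npz'))
im=D["image"];roi=im[140:235,240:315].astype(float)
m=((roi.min(2)>150)*255).astype(np.uint8)
c=max(cv2.findContours(m,0,1)[0],key=cv2.contourArea)+[240,140];print("white",cv2.boundingRect(c),rect_on(D,c,46))
h=cv2.cvtColor(im,cv2.COLOR_RGB2HSV);b=cv2.inRange(h,(100,120,40),(130,255,255));k=b*0;k[140:235,240:315]=b[140:235,240:315]
c=max(cv2.findContours(k,0,1)[0],key=cv2.contourArea);print("blue",cv2.boundingRect(c),rect_on(D,c,46))
print("plunger",wonz(D,28,62,57))
E
```

```text
white (263, 167, 26, 43) ((473.9471435546875, -410.2138366699219), (45.37289810180664, 26.09325408935547), 24.432512283325195)
blue (259, 160, 34, 54) ((475.1957092285156, -409.501708984375), (56.9620246887207, 34.83729553222656), 24.564220428466797)
plunger [503.55421613 -63.89279548  57.        ]
```

>>> servo_tool(
  rows=[
    [1,0.03,0.12,4.2,0,0,-0.5],
    [1,0,0,4.2,0,0,0],
    [1,0,0,4.2,0,0,0],
    [1,0,0,4.2,0,0,0],
    [1,0,0,3.5,0,0,0],
    [1,0,0,1.5,0,0,0],
    [1,0,0,0.55,0,0,0],
    [1,0,0,0,0,0,0],
    [0,0,0,0,0,0,0],
    [0,0,0,0,0,0,0],
    [0,0,0,0,0,0,0],
    [0,0,0,0,0,0,0],
  ],
)

```text
clock: 4.45
position: [475.5, -410.3, 29.9]
ee_rot: [0.977, 0.213, 0.001, 0.001]
contact_force: [0.3, -0.5, 0.2]
gripper_width: 34.8
```

>>> servo_tool(
  rows=[
    [0,0,0,0,0,0,0],
    [0,0,0,0,0,0,0],
    [0,0,0,0,0,0,0],
    [0,0,0,0,0,0,0],
  ],
)

```text
clock: 4.85
position: [475.5, -410.3, 29.7]
ee_rot: [0.977, 0.213, 0.001, 0.001]
contact_force: [-0.1, 1.2, 5.0]
gripper_width: 34.9
```

>>> servo_tool(
  rows=[
    [0,0,0,-2,0,0,0],
    [0,0,0,-4,0,0,0],
    [0,0,0,-4,0,0,0],
    [0,0,0,-4,0,0,0],
    [0,0,0,-2,0,0,7.9],
    [0,0,0,0,0,0,7.9],
    [0,0,0,0,0,0,7.9],
    [0,0,0,0,0,0,7.8],
  ],
)

```text
clock: 5.65
position: [474.2, -409.5, 187.9]
ee_rot: [0.998, -0.063, -0.0, -0.001]
contact_force: [0.5, 1.0, -1.4]
gripper_width: 35.1
```

>>> servo_tool(
  rows=[
    [0,0.11,-4.3,0,0,0,0],
    [0,0.11,-4.3,0,0,0,0],
    [0,0.11,-4.3,0,0,0,0],
    [0,0.11,-4.3,0,0,0,0],
    [0,0.11,-4.3,0,0,0,0],
    [0,0.11,-4.3,0,0,0,0],
    [0,0.11,-4.3,0,0,0,0],
    [0,0.11,-4.3,0,0,0,0],
    [0,0.11,-4.3,0,0,0,0],
    [0,0.11,-4.3,0,0,0,0],
    [0,0.11,-4.3,0,0,0,0],
    [0,0.11,-4.3,0,0,0,0],
  ],
)

```text
clock: 6.85
position: [549.0, 102.4, 187.9]
ee_rot: [0.998, -0.06, -0.001, 0.0]
contact_force: [0.8, -0.4, -1.3]
gripper_width: 35.1
```

>>> servo_tool(
  rows=[
    [0,0,0,0,0,0,0],
    [0,0,0,0,0,0,0],
    [0,0,0,0,0,0,0],
  ],
)

```text
clock: 7.15
position: [549.0, 100.0, 187.9]
ee_rot: [0.998, -0.06, -0.001, 0.0]
contact_force: [-0.0, 0.3, -0.7]
gripper_width: 35.3
```

Run:
```python
from bench import *
import cv2,numpy as np
d=get_image("wrist");s=read_state();np.savez("pics/w2.npz",pos=s["position"],q=s["ee_rot"],**d)
cv2.imwrite("pics/w2.png",cv2.resize(d["image"][:,:,::-1],(800,600),interpolation=cv2.INTER_CUBIC))
print(s["clock"],s["position"],s["ee_rot"],s["gripper_width"],s["joints"])
```

```text
7.2 [549.11260452  99.68887327 188.07101033] [ 9.98157172e-01 -6.06788938e-02 -5.31765282e-04  2.22929779e-04] 34.91819169233916 [ 4.69906140e-01  3.18055632e-01 -2.37244385e-01 -1.80715826e-04
 -1.01663924e+00  9.79552969e-01]
```

View pics/w2.png

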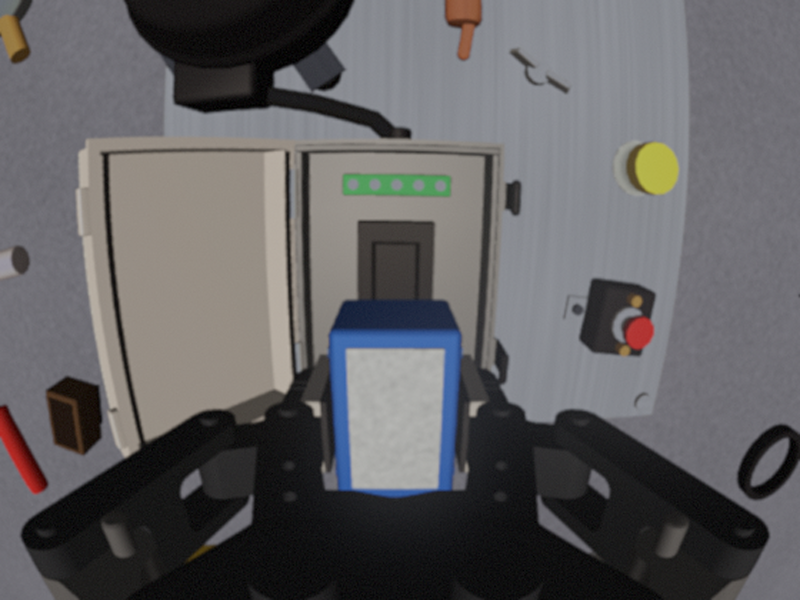

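Wrist view (800×600): pocket sides at x=373 and 419 with its far edge at y=242. The block spans 358–434 with its far edge at 221. The relay's white top covers 347–444 × 348–490. The cover is open at left and the plunger is at (640,333). Next I put these into world coordinates.

Run:
```python
from h import *
D=dict(np.load('pics/w2.npz'));f=lambda u,v,z:wonz(D,(u+.5)*.7-.5,(v+.5)*.7-.5,z).round(1)
q=D["q"];print("tool yaw",2*np.degrees(np.arctan2(q[1],q[0])),D["pos"])
print("pocket far L,R",f(373,242,23),f(419,242,23),"near y=295",f(373,295,23),f(419,295,23))
print("block far L,R",f(358,221,23),f(434,221,23),"near",f(361,295,23),f(435,295,23))
print("rim far L,R",f(297,148,38),f(500,148,38),"R near",f(495,330,38))
print("plunger",f(640,333,57))
im=D["image"];z=D["pos"][2]+16.3
m=cv2.inRange(im,(120,120,120),(255,255,255));k=m*0;k[236:350,236:318]=m[236:350,236:318]
c=max(cv2.findContours(k,0,1)[0],key=cv2.contourArea);print(cv2.boundingRect(c));print("relay",rect_on(D,c,z))
g=im[..., :].mean(2)
for y in(180,190,200):print(y,g[y,245:310].astype(int))
for x in(270,277,284):print(x,g[145:185,x].astype(int))
for y in(140,150,160,175):print("rim",y,g[y,335:356].astype(int))
```

```text
tool yaw -6.957564198185486 [549.11260452  99.68887327 188.07101033]
pocket far L,R [576.4 108.9  23. ] [572.9  79.6  23. ] near y=295 [541.6 113.5  23. ] [537.9  83.4  23. ]
block far L,R [591.1 116.6  23. ] [585.3  68.5  23. ] near [542.6 121.3  23. ] [536.7  72.9  23. ]
rim far L,R [641.9 146.3  38. ] [627.4  24.4  38. ] R near [512.6  37.1  38. ]
plunger [503.6 -59.5  57. ]
(242, 244, 70, 99)
relay ((548.1372680664062, 98.54415893554688), (26.407913208007812, 46.404151916503906), 82.94752502441406)
180 [141 142 143 142 128  95  66  60  61  62  61  60  63  60  54  42  33  37
  52  60  62  62  62  61  59  61  61  60  61  62  61  59  63  61  62  62
  62  62  61  62  61  62  61  63  59  52  37  36  45  55  60  61  60  61
  61  59  58  69  91 120 134 137 137 137 137]
190 [139 140 142 138 123  91  64  58  57  60  58  59  60  59  53  37  32  39
  51  59  60  59  59  60  59  58  61  59  60  62  62  61  59  60  59  59
  59  59  59  60  58  62  61  61  58  51  37  36  45  56  58  60  60  59
  60  58  59  69 101 124 135 136 135 135 134]
200 [138 138 137 136 121  89  62  55  59  57  57  58  
[... 398 characters left out ...]
5 146 145 146 147 144 132  97  56  55  63  62  61  64  62  64
  63  64  62  63  62  57  48  41  53  59  62  64  60  64  62  60  62  63
  61  62  63  62]
284 [144 146 145 145 144 144 145 144 133  96  56  55  61  65  64  65  63  65
  63  64  64  61  61  56  51  43  50  60  64  63  62  60  62  63  61  62
  62  61  61  60]
rim 140 [137 135 124  89  53  47  50  47  67 100 126 126 116 110 122 132 133 128
 105  69  39]
rim 150 [135 129 107  73  52  49  49  53  79 116 131 125 112 115 127 133 137 141
 142 142 143]
rim 160 [134 124  95  61  48  49  52  65  99 130 130 119 112 123 130 135 139 141
 140 143 143]
rim 175 [126 103  69  49  50  50  61  90 120 130 120 111 121 128 132 138 142 142
 141 142 143]
```

>>> servo_tool(
  rows=[
    [0,0.37,-0.02,2,0,0,-0.4],
    [0,0,0,4,0,0,0],
    [0,0,0,4,0,0,0],
    [0,0,0,2,0,0,0],
    [0,0,0,1,0,0,0],
    [0,0,0,0,0,0,0],
    [0,0,0,0,0,0,0],
  ],
)

```text
clock: 7.9
position: [554.3, 100.3, 59.6]
ee_rot: [0.998, -0.057, 0.001, -0.0]
contact_force: [0.5, 0.5, -1.0]
gripper_width: 34.9
```

Run:
```python
from bench import *
import cv2,numpy as np
d=get_image("wrist");s=read_state();np.savez("pics/w3.npz",pos=s["position"],q=s["ee_rot"],**d)
a=cv2.resize(d["image"][100:260,200:360,::-1],(480,480),interpolation=cv2.INTER_CUBIC)
e=get_image("scene");b=cv2.resize(e["image"][170:290,270:350,::-1],(320,480),interpolation=cv2.INTER_CUBIC)
cv2.imwrite("pics/w3.png",np.hstack([a,b]));print(s["position"],s["ee_rot"],s["contact_force"])
```

```text
[554.47958209 100.61963684  59.96015853] [ 9.98395312e-01 -5.66068590e-02  1.43991694e-03 -6.24927096e-04] [-0.44746314  0.25207349 -0.41694566]
```

View pics/w3.png

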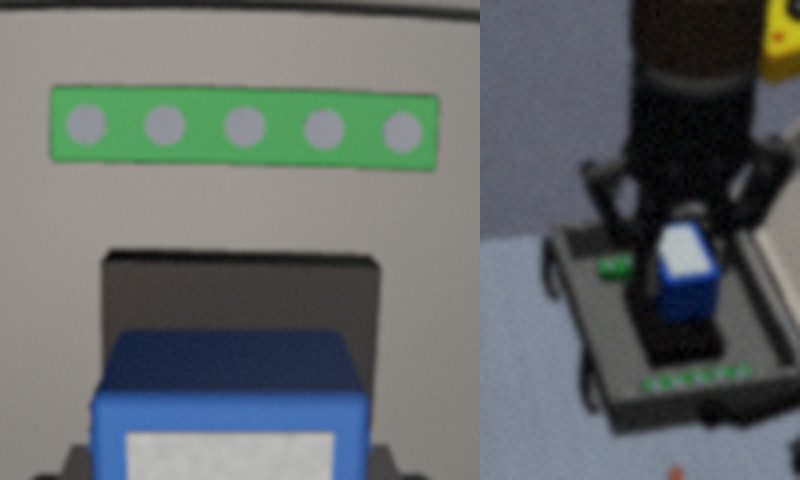

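Wrist crop: the block spans 103–380 px (centre 241). The relay's face spans 118–340 at its bottom and 92–368 at its top (centre 230). So the relay sits slightly to the +y side of centre, which I'll quantify. Scene crop: the relay hangs upright above the block.

Run:
```python
from h import *
D=dict(np.load('pics/w3.npz'));im=D["image"]
F=lambda u,v,z:wonz(D,200+(u+.5)/3-.5,100+(v+.5)/3-.5,z)
q=D["q"];y=2*np.arctan2(q[1],q[0]);ex=np.array([np.cos(y),np.sin(y)]);ey=np.array([-ex[1],ex[0]]);print("yaw",np.degrees(y))
loc=lambda P:np.array([(P[:2]-D["pos"][:2])@ex,(P[:2]-D["pos"][:2])@ey]).round(2)
z0=D["pos"][2]-29.7
for n,(l,r,v,z) in dict(block_far=(104,380,258,23),block_near=(101,378,320,23),relay_bot=(118,342,333,z0+12),relay_top=(92,368,395,z0+46),white=(127,333,435,z0+46)).items():
    print(n,loc(F(l,v,z)),loc(F(r,v,z)),"mid",(loc(F(l,v,z))+loc(F(r,v,z)))/2)
g=im.mean(2)
for v in(190,195,200):print(v,g[v,228:240].astype(int),g[v,318:332].astype(int))
b=im[...,2].astype(int)-im[...,0]
for v in(214,225,232,240):print(v,b[v,226:244],b[v,310:328])
```

```text
yaw -6.490145477085524
block_far [34.88 20.16] [ 34.9  -28.44] mid [34.89 -4.14]
block_near [23.64 21.03] [ 23.63 -28.47] mid [23.635 -3.72 ]
relay_bot [26.34 15.75] [ 26.33 -19.73] mid [26.335 -1.99 ]
relay_top [27.34 15.25] [ 27.33 -19.18] mid [27.335 -1.965]
white [22.04 11.02] [ 22.03 -14.95] mid [22.035 -1.965]
190 [146 146 145 146 138 112  75  62  58  63  61  63] [ 59  61  60  61  60  58  56  59  78 113 133 138 138 137]
195 [144 144 145 145 137 112  75  58  59  63  60  60] [ 61  61  63  61  62  60  60  62  85 123 135 137 136 135]
200 [142 143 144 144 135 108  73  61  57  58  60  59] [ 62  60  60  60  59  60  59  65  92 123 135 136 135 135]
214 [-11 -10 -11 -11 -11 -10 -11 -10  -8  -5  -4   1  21  38  43  40  40  37] [ 33  34  31  30  20   7  -1  -3  -4  -4  -3  -3  -5  -3  -4  -7 -10  -9]
225 [-11 -12 -11 -10 -10 -11  -9  -2  15  36  43  40  39  38  40  39  39  40] [32 34 33 34 33 32 34 35 29 19  5 -1  0 -2 -5 -8 -8 -8]
232 [ -9  -9 -10  -9   9  53  93  99 104 101 101 102  99 100 100 101  98 102] [93 93 93 93 93 94 93 92 96 91 85 75 46 10 -7 -9 -8 -9]
240 [-10 -10 -12  -5  37  95 110 111 113 114 112 114 111 112 112 113 111 113] [109 109 106 107 108 107 108 108 108 104 100  92  66  14  -8  -8  -7  -8]
```

>>> servo_tool(
  rows=[
    [0,-0.09,0.16,0,0,0,0],
    [0,0,0,0.4,0,0,0],
    [0,0,0,0.3,0,0,0],
    [0,0,0,0.2,0,0,0],
    [0,0,0,0.2,0,0,0],
    [0,0,0,0.2,0,0,0],
    [0,0,0,0,0,0,0],
  ],
)

```text
clock: 8.7
position: [552.0, 99.0, 45.0]
ee_rot: [0.998, -0.057, -0.0, 0.0]
contact_force: [0.3, 0.0, -1.7]
gripper_width: 35.1
```

The foot is 8 mm inside the pocket with almost no force. Now I push it home.

>>> servo_tool(
  rows=[
    [0,0,0,0.2,0,0,0],
    [0,0,0,0.2,0,0,0],
    [0,0,0,0.1,0,0,0],
    [0,0,0,0.1,0,0,0],
    [0,0,0,0,0,0,0],
  ],
)

```text
clock: 9.2
position: [552.2, 99.1, 40.7]
ee_rot: [0.998, -0.056, 0.0, 0.0]
contact_force: [-3.6, -0.1, 6.7]
gripper_width: 35.2
```

>>> servo_tool(
  rows=[
    [0,0,0,0.1,0,0,0],
    [0,0,0,0.1,0,0,0],
    [0,0,0,0,0,0,0],
    [0,0,0,0,0,0,0],
  ],
)

```text
clock: 9.6
position: [552.2, 99.1, 40.6]
ee_rot: [0.998, -0.056, 0.0, 0.0]
contact_force: [-7.3, 0.3, 18.2]
gripper_width: 35.2
```

Home: a hard stop at TCP 40.6, against 40.7 expected. I release, lift and turn so that the fingers' thin side faces the cover.

>>> servo_tool(
  rows=[
    [0,0,0,-0.15,0,0,0],
    [0.6,0,0,0,0,0,0],
    [0.6,0,0,0,0,0,0],
    [0.6,0,0,0,0,0,0],
    [0.6,0,0,-1,0,0,0],
    [0.6,0,0,-4,0,0,0],
    [0.6,0,0,-4,0,0,0],
    [0.6,0,0,-4,0,0,0],
    [0,0,0,-4,0,0,0],
    [0,0,0,0,0,0,-8.5],
    [0,0,0,0,0,0,-8.5],
    [0,0,0,0,0,0,-8.5],
  ],
)

```text
clock: 10.8
position: [552.2, 99.0, 210.0]
ee_rot: [0.986, 0.168, 0.001, -0.0]
contact_force: [0.2, -0.7, -0.1]
gripper_width: 0.1
```

>>> servo_tool(
  rows=[
    [0,0,0,0,0,0,-8.5],
    [0,0,0,0,0,0,-8.5],
    [0,0,0,0,0,0,-8.5],
    [0,0,0,0,0,0,-8.5],
    [0,0,0,0,0,0,-8.5],
    [0,0,0,0,0,0,-8.5],
    [0,0,0,0,0,0,-8.5],
    [0,0,0,0,0,0,-5],
    [0,0,0,0,0,0,0],
    [0,0,0,0,0,0,0],
  ],
)

```text
clock: 11.8
position: [552.2, 99.0, 209.2]
ee_rot: [0.747, 0.665, 0.0, 0.0]
contact_force: [-0.9, 0.4, 0.1]
gripper_width: 0.4
```

```bash
cat > st.py <<'E'
from bench import *
from h import *
s=read_state();q=s["ee_rot"];H=np.array([558.3,160.8,38]);y=np.radians(-6.5);ex=np.array([np.cos(y),np.sin(y),0]);ey=np.array([-ex[1],ex[0],0])
p=s["position"]-H
print("t",round(s["clock"],2),"local X,Y,Z of tip rel hinge",(p@ex).round(1),(p@ey).round(1),(p[2]-11).round(1),"tool yaw",np.degrees(2*np.arctan2(q[1],q[0])).round(2),"F",s["contact_force"].round(1),"j6",s["joints"][5].round(2),"w",s["gripper_width"].round(1))
E
python3 - <<'E'
exec(open('st.py').read())
d=get_image("top");e=get_image("scene")
a=cv2.resize(d["image"][150:240,190:290,::-1],(400,360),interpolation=2);b=cv2.resize(e["image"][180:270,280:380,::-1],(400,360),interpolation=2)
cv2.imwrite("pics/v4.png",np.hstack([a,b]))
E
```

```text
Traceback (most recent call last):
AttributeError: 'float' object has no attribute 'round'
```

```bash
sed -i 's/s\["gripper_width"\].round(1)/s["gripper_width"]/' st.py
python3 - <<'E'
exec(open('st.py').read())
e=get_image("scene")
cv2.imwrite("pics/v4.png",cv2.resize(e["image"][150:290,230:400,::-1],(680,560),interpolation=2))
E
```

```text
t 11.8 local X,Y,Z of tip rel hinge 1.0 -62.1 160.2 tool yaw 83.41 F [-0.9  0.4  0.1] j6 2.56 w 0.36987003440800664
```

View pics/v4.png

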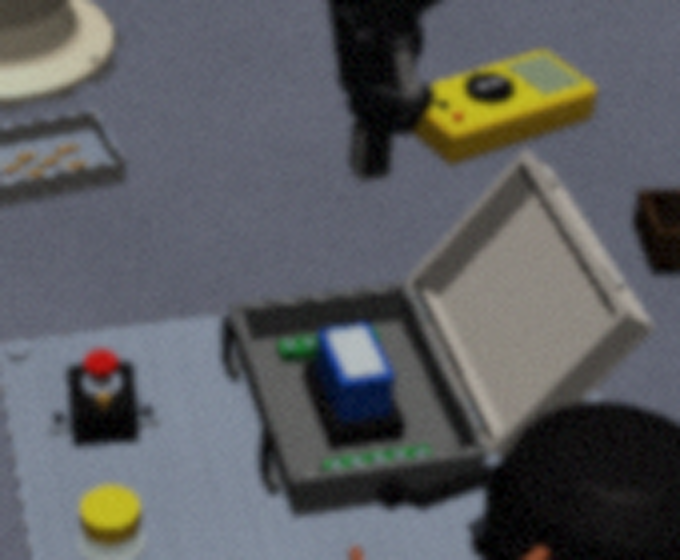

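Scene crop: the relay is seated upright and square on its block at (357,375), and the gripper is closed. Now I go behind the cover.

>>> servo_tool(
  rows=[
    [0,3,0,0,0,0,0],
    [0,4,0,0,0,0,0],
    [0,4,0,0,0,0,0],
    [0,4,0,0,0,0,0],
    [0,2.5,0,0,0,0,0],
    [0,0,0,1,0,0,0],
    [0,0,0,2.5,0,0,0],
    [0,0,0,2.5,0,0,0],
    [0,0,0,2,0,0,0],
    [0,0,0,0.5,0,0,0],
    [0,0,0,0,0,0,0],
  ],
)

```text
clock: 12.95
position: [571.7, 272.1, 123.1]
ee_rot: [0.746, 0.666, -0.001, 0.0]
contact_force: [0.5, -0.1, 1.5]
gripper_width: -0.1
```

```bash
python3 st.py
```

```text
t 12.95 local X,Y,Z of tip rel hinge 0.7 112.1 74.1 tool yaw 83.47 F [ 0.5 -0.1  1.5] j6 2.33 w -0.11920971179893966
```

>>> servo_tool(
  rows=[
    [0,-0.9,0,-0.4,0,0,0],
    [0,-0.9,0,-0.4,0,0,0],
    [0,-0.9,0,-0.4,0,0,0],
    [0,-0.9,0,-0.4,0,0,0],
    [0,-0.9,0,-0.4,0,0,0],
    [0,-0.9,0,-0.4,0,0,0],
    [0,-0.9,0,-0.4,0,0,0],
    [0,-0.8,0,-0.3,0,0,0],
  ],
)

```text
clock: 13.75
position: [564.2, 201.6, 155.9]
ee_rot: [0.746, 0.666, 0.001, 0.0]
contact_force: [1.3, 1.4, 1.7]
gripper_width: 0.1
```

```bash
python3 st.py
```

```text
t 13.75 local X,Y,Z of tip rel hinge 1.3 41.2 106.9 tool yaw 83.51 F [1.3 1.4 1.7] j6 2.41 w 0.13388938476758863
```

>>> servo_tool(
  rows=[
    [0,-0.95,0,-0.05,0,0,0],
    [0,-0.95,0,-0.05,0,0,0],
    [0,-0.95,0,-0.05,0,0,0],
    [0,-0.95,0,-0.05,0,0,0],
    [0,-0.9,0,0.15,0,0,0],
    [0,-0.9,0,0.2,0,0,0],
    [0,-0.9,0,0.25,0,0,0],
    [0,-0.9,0,0.35,0,0,0],
    [0,-0.8,0,0.45,0,0,0],
    [0,-0.8,0,0.5,0,0,0],
    [0,-0.8,0,0.55,0,0,0],
    [0,-0.75,0,0.65,0,0,0],
  ],
)

```text
clock: 14.95
position: [551.9, 96.7, 125.4]
ee_rot: [0.746, 0.666, -0.0, -0.0]
contact_force: [-0.4, 0.3, 2.1]
gripper_width: 0.1
```

Run:
```python
exec(open('st.py').read())
e=get_image("scene")
cv2.imwrite("pics/v5.png",cv2.resize(e["image"][130:290,230:400,::-1],(680,640),interpolation=2)[:600])
```

```text
t 14.95 local X,Y,Z of tip rel hinge 0.9 -64.4 76.4 tool yaw 83.52 F [-0.4  0.3  2.1] j6 2.57 w 0.14439457843129486
```

View pics/v5.png

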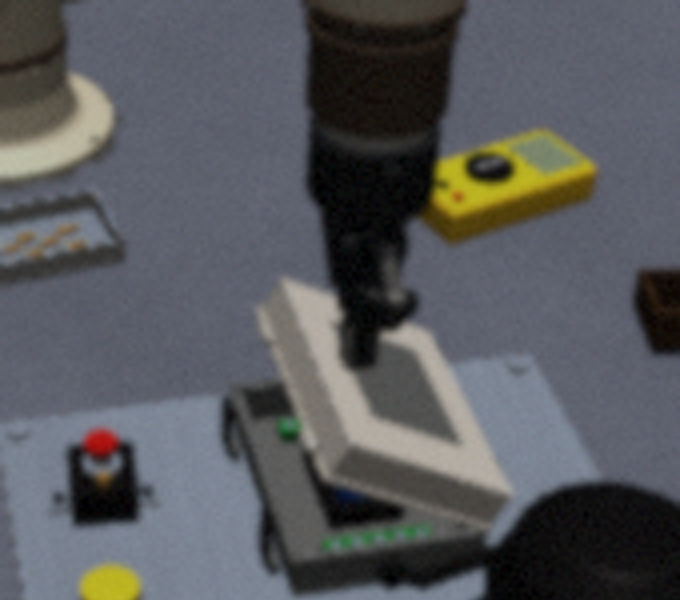

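The cover is following nicely, at about 30°. I continue the arc down and towards the catches.

>>> servo_tool(
  rows=[
    [0,-0.7,0,0.65,0,0,0],
    [0,-0.7,0,0.65,0,0,0],
    [0,-0.7,0,0.65,0,0,0],
    [0,-0.5,0,0.6,0,0,0],
    [0,-0.5,0,0.6,0,0,0],
    [0,-0.5,0,0.6,0,0,0],
    [0,-0.2,0,0.2,0,0,0],
    [0,0,0,0.2,0,0,0],
    [0,0,0,0,0,0,0],
  ],
)

```text
clock: 15.9
position: [547.3, 59.1, 84.9]
ee_rot: [0.746, 0.666, -0.001, 0.0]
contact_force: [-1.5, -2.7, 4.2]
gripper_width: 0.3
```

```bash
python3 st.py
```

```text
t 15.9 local X,Y,Z of tip rel hinge 0.6 -102.3 35.9 tool yaw 83.54 F [-1.5 -2.7  4.2] j6 2.63 w 0.3388626664839052
```

>>> servo_tool(
  rows=[
    [0,0,0,0.2,0,0,0],
    [0,0,0,0.2,0,0,0],
    [0,0,0,0.2,0,0,0],
    [0,0,0,0.1,0,0,0],
    [0,0,0,0,0,0,0],
  ],
)

```text
clock: 16.4
position: [547.8, 59.3, 79.0]
ee_rot: [0.746, 0.666, -0.0, 0.0]
contact_force: [-3.2, -2.4, 11.4]
gripper_width: -0.0
```

>>> servo_tool(
  rows=[
    [0,0,0,0.1,0,0,0],
    [0,0,0,0.1,0,0,0],
    [0,0,0,0,0,0,0],
  ],
)

```text
clock: 16.7
position: [547.9, 59.3, 78.8]
ee_rot: [0.745, 0.667, -0.0, 0.001]
contact_force: [-7.1, -3.4, 21.6]
gripper_width: -0.0
```

>>> servo_tool(
  rows=[
    [0,0,0,0.1,0,0,0],
    [0,0,0,0,0,0,0],
    [0,0,0,0,0,0,0],
  ],
)

```text
clock: 17.0
position: [547.9, 59.2, 78.7]
ee_rot: [0.745, 0.667, -0.0, 0.001]
contact_force: [-9.8, -2.4, 27.0]
gripper_width: -0.5
```

>>> servo_tool(
  rows=[
    [0,0,0,-0.5,0,0,0],
    [0,0,0,-1,0,0,0],
    [0,0,0,-4,0,0,0],
    [0,0,0,-4,0,0,0],
    [0,-3,0,-2,0,0,0],
    [0,-4,0,0,0,0,0],
    [0,0,0,0,0,0,0],
  ],
)

```text
clock: 17.7
position: [539.3, -12.3, 190.1]
ee_rot: [0.747, 0.665, 0.0, 0.0]
contact_force: [-0.3, -0.1, -0.5]
gripper_width: 0.1
```

Run:
```python
exec(open('st.py').read())
d=get_image("scene");np.savez("pics/s6.npz",**d);t=get_image("top");np.savez("pics/t6.npz",**t)
a=cv2.resize(d["image"][200:290,235:375,::-1],(560,360),interpolation=2)
cv2.imwrite("pics/v6.png",cv2.resize(d["image"][185:290,230:370,::-1],(800,600),interpolation=2))
for D,roi in((t,(305,195,340,225)),(d,(240,225,275,260))):
    x0,y0,x1,y1=roi;h=cv2.cvtColor(D["image"],40+1);m=(((h[...,0]<9)|(h[...,0]>171))&(h[...,1]>110)&(h[...,2]>80))[y0:y1,x0:x1]
    v,u=np.nonzero(m);print(len(u),u.mean()+x0 if len(u) else 0,v.mean()+y0 if len(u) else 0,onz(D,u.mean()+x0,v.mean()+y0,57) if len(u) else '')
```

```text
t 17.7 local X,Y,Z of tip rel hinge 0.7 -174.2 141.1 tool yaw 83.3 F [-0.3 -0.1 -0.5] j6 2.75 w 0.08868011500709017
64 321.171875 211.171875 [504.19857075 -57.58869738  57.        ]
48 254.6875 240.35416666666666 [507.15192342 -61.0277204   57.        ]
```

View pics/v6.png

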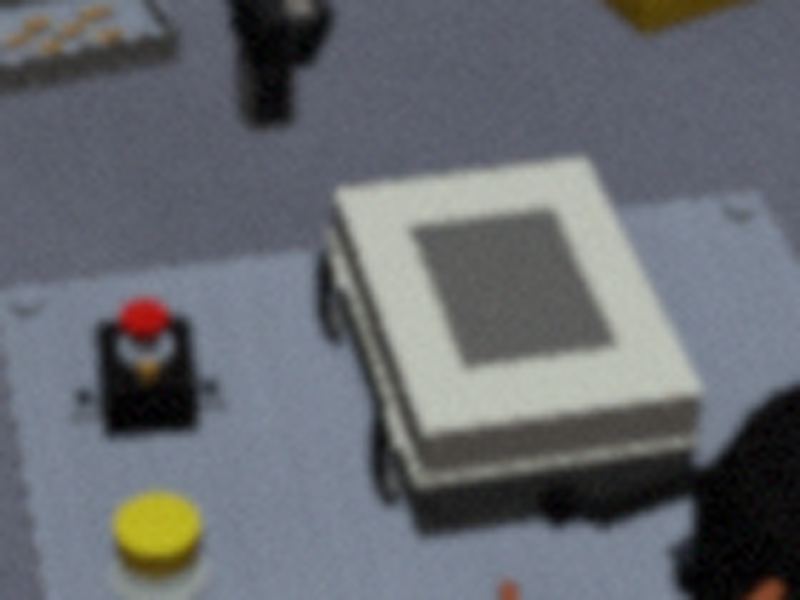

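The cover looks shut: its lower edge lies along the grey rim, with no gap at the catches (330–420, 240–480). The plunger estimates agree at about (505,−59). I'll check the closing numerically, then go above the plunger.

>>> servo_tool(
  rows=[
    [0,-2.5,-1.4,0,0,0,0],
    [0,-2.55,-1.43,0,0,0,0],
    [0,0,0,3,0,0,0],
    [0,0,0,4,0,0,0],
    [0,0,0,3,0,0,0],
    [0,0,0,1,0,0,0],
    [0,0,0,0.4,0,0,0],
    [0,0,0,0,0,0,0],
    [0,0,0,0,0,0,0],
  ],
)

```text
clock: 18.7
position: [507.3, -56.3, 76.8]
ee_rot: [0.746, 0.666, 0.001, 0.001]
contact_force: [-0.0, 0.0, 0.4]
gripper_width: -0.1
```

Run:
```python
exec(open('st.py').read())
print(s["position"])
S=dict(np.load('pics/s6.npz'));k=800/140
for u,v in((335,190),(430,437),(698,390),(585,157)):
    P=onz(S,230+u/k-.4,185+v/k-.4,68);print(P.round(1),"local",((P-H)@ex).round(1),((P-H)@ey).round(1))
d=get_image("scene");cv2.imwrite("pics/v7.png",cv2.resize(d["image"][200:270,230:310,::-1],(800,700),interpolation=2)[:600])
```

```text
t 18.7 local X,Y,Z of tip rel hinge -26.1 -221.5 27.8 tool yaw 83.57 F [-0.   0.   0.4] j6 2.82 w -0.1362249753178936
[507.33899771 -56.31119113  76.75201437]
[461.3  47.7  68. ] local -83.6 -123.3
[631.9  26.5  68. ] local 88.3 -125.1
[643.8 145.6  68. ] local 86.7 -5.4
[477.4 170.2  68. ] local -81.4 0.2
```

View pics/v7.png

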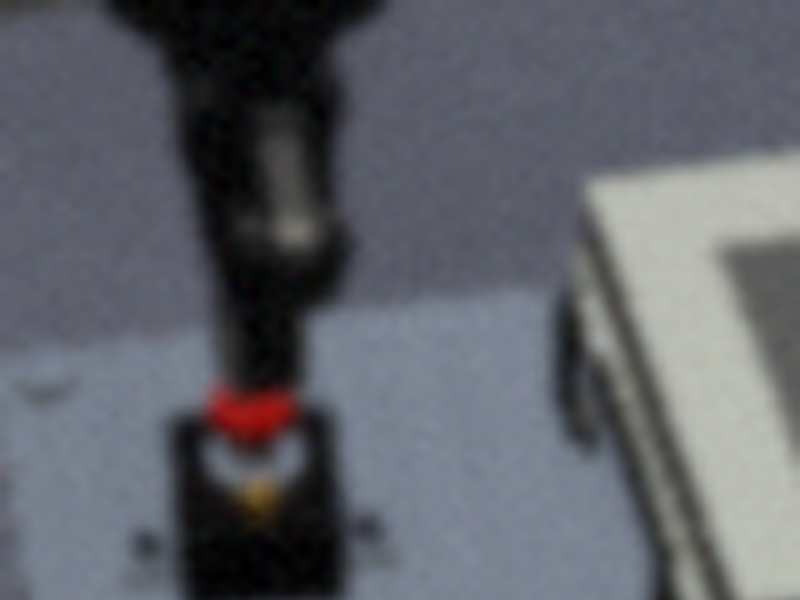

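Cover corners cast at z=68 give a 170 mm wide box with the free edge at −124 from the hinge, so it is shut flush. The finger is just above the red head, so I nudge 3 mm and press.

>>> servo_tool(
  rows=[
    [0,-0.3,-0.17,0,0,0,0],
    [0,0,0,0.6,0,0,0],
    [0,0,0,0.4,0,0,0],
    [0,0,0,0.4,0,0,0],
    [0,0,0,0.3,0,0,0],
    [0,0,0,0.2,0,0,0],
    [0,0,0,0,0,0,0],
  ],
)

```text
clock: 19.45
position: [504.5, -59.7, 59.9]
ee_rot: [0.745, 0.667, -0.0, 0.001]
contact_force: [-8.3, 1.5, 26.9]
gripper_width: 0.3
```

At the stop: the tip is at 48.9 mm against 49 expected, and the force is well above 10 N. Hold, then release.

>>> servo_tool(
  rows=[
    [0,0,0,0,0,0,0],
    [0,0,0,0,0,0,0],
    [0,0,0,0,0,0,0],
    [0,0,0,0,0,0,0],
    [0,0,0,0,0,0,0],
    [0,0,0,0,0,0,0],
    [0,0,0,0,0,0,0],
  ],
)

```text
clock: 20.15
position: [504.5, -59.7, 59.9]
ee_rot: [0.745, 0.667, 0.0, 0.001]
contact_force: [-8.2, 1.7, 26.2]
gripper_width: 0.1
```

>>> servo_tool(
  rows=[
    [0,0,0,-0.5,0,0,0],
    [0,0,0,-1,0,0,0],
    [0,0,0,-2,0,0,0],
    [0,0,0,-4,0,0,0],
    [0,0,0,-4,0,0,0],
    [0,-4,0,-1,0,0,0],
    [0,-4,0,0,0,0,0],
    [0,0,0,0,0,0,0],
  ],
)

```text
clock: 20.95
position: [494.2, -141.8, 181.5]
ee_rot: [0.747, 0.664, 0.0, -0.0]
contact_force: [-0.1, 0.7, -0.5]
gripper_width: 0.1
```

Run:
```python
exec(open('st.py').read())
d=get_image("scene");np.savez("pics/s8.npz",**d)
cv2.imwrite("pics/v8.png",cv2.resize(d["image"][185:290,230:370,::-1],(800,600),interpolation=2))
A=np.load('pics/s6.npz')["image"];diff=cv2.absdiff(A,d["image"]).max(2)[200:290,230:370];print("changed px around box/plunger",(cv2.GaussianBlur(diff,(5,5),0)>25).sum())
S=dict(np.load('pics/s0.npz')) if 0 else d
x0,y0,x1,y1=240,225,275,260;h=cv2.cvtColor(d["image"],41);m=(((h[...,0]<9)|(h[...,0]>171))&(h[...,1]>110)&(h[...,2]>80))[y0:y1,x0:x1]
v,u=np.nonzero(m);print("red",len(u),u.mean()+x0,v.mean()+y0)
```

```text
t 20.95 local X,Y,Z of tip rel hinge -29.4 -307.9 132.5 tool yaw 83.26 F [-0.1  0.7 -0.5] j6 2.99 w 0.060932979712548296
changed px around box/plunger 79
red 47 254.59574468085106 240.3404255319149
```

Run:
```python
from h import *
from bench import *
A=np.load('pics/s6.npz')["image"];B=np.load('pics/s8.npz')["image"]
m=cv2.GaussianBlur(cv2.absdiff(A,B).max(2),(5,5),0)>25;v,u=np.nonzero(m[200:290,230:370]);print("u",u.min()+230,u.max()+230,"v",v.min()+200,v.max()+200)
print(job_done())
```

```text
u 271 281 v 200 207
the job is handed in; nothing more can be done
None
```

The job is done and handed in, with the clock at about 21 s of the 72 s allowed.

- **Relay:** I took the blue relay, not the pink look-alike. I pressed it into the socket until it hit a hard stop at TCP height 40.6 mm (40.7 mm expected, 18 N). A picture showed it sitting square on its block.
- **Cover:** I swung it shut from behind and pressed it down until the fingertip stood at 67.7 mm (68 mm is flush, 27 N). It stayed shut after I let go. The cover's front edge, measured in the scene picture on a plane at 68 mm, lies about 124 mm from the hinge, as it should when shut. The hinge-side corners came out up to 5 mm off, which I put down to reading them by hand. I did not see or hear the catches snap; that is inferred from the height and force.
- **Plunger:** I pressed it to its stop at 48.9 mm (49 mm expected, about 27 N), held it for at least 0.7 s and released it. Its red head was back at the same pixels as before the press.

**Last checks:** The contact force was near zero, so the gripper was clear. Comparing scene pictures from before and after the press, nothing around the box changed except a small patch where the gripper had been in view. I could not look at the final picture because the viewer's limit was reached, so those checks are numbers only. The camera estimates of position differed by about 1–3 mm.

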